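# Load the dead-weight gluing press

### The job

The beech block in the lever press has just been glued up and needs its weight on. Pick up the steel hook weight and hang it by its hook on the pin in the fork at the end of the lever, keeping hold while you let it down gently until the foot bears on the block; let go only when the lever carries the weight, at the lean it hangs at by itself, so that it stays still and does not swing. The foot must not slam or be forced down, the block must not shift, and the things round about stay where they are.

Things in the scene. Friction and masses are not known exactly. Their poses are not given: they have to be found in the camera images.
- press: lever gluing press screwed to the bench: plywood base 200 x 110 x 18 mm from x = -50 to +150 mm, bed 40 mm high (origin: on the bench under the foot; x level, from the fork end of the lever towards the pivot; z up). Pivot posts, 156 mm high, at x = 110 mm; the lever runs along x above the base, its fork reaching past the base to x = -134 mm.
- press_lever: steel lever of the press (origin on its pivot, 140 mm above the bench; it points along its own -x to the fork; y along the pivot). A spring holds it 0.10 rad up from level; it yields at about 1.5 N on the pin, rising to about 2 N, and swings down until the black rubber foot, 110 mm from the pivot, meets the block. A load at the pin arrives doubled at the foot.
- press_pin (a point): centre of the level steel pin, 12 mm thick, across the fork, 230 mm from the pivot, along the press's y. The fork's cheeks leave 18 mm between them, reach 12 mm above and below the pin's centre and 14 mm in front of it. The foot's screw is set differently each time, so with the foot on the block the pin stands anywhere 12 to 34 mm below its start: to be felt.
- glue_block: beech block 52 x 110 x 42 mm lying loose on the press's bed under the foot (origin: centre of its underside).
- hang_weight: steel weight, 0.53 to 0.79 kg, standing on its slab, 66 (x) x 40 (y) x 24 mm (origin: centre of its underside, z up). A bent 8 mm bar rises to an arched hook over the origin, in the xz plane, 22 mm wide inside, open below, its tip on the -x side 27 mm lower than the point weight_hook. At x = 28 to 80 mm, 81 to 121 mm high, a flat lug 8 mm thick (y) to hold it by, welded on.
- weight_hook (a point): where the pin's centre lies when the hook hangs on it: 100 mm above the weight's underside on its z axis, 6 mm below the inside of the arch. The mass is off-centre, 11 mm to the lug's side of this point and 63 mm below it, so free on the pin the weight rests leaning by about 0.18 rad (10 degrees) about its y axis, lug end low, slab swung back under the lever.
- weight_lug (a point): grip point on the flat upright lug: 60 mm along the weight's +x and 103 mm above its underside. The mass is 49 mm to the hook's side of it, so held here the weight may sag by about 0.1 rad in the fingers, hook end low. Slab and hook tip stand 49 mm apart, open to -x: the fork goes in there level, then the hook comes down over the pin into the slot, 38 mm long behind the pin.
- glue_bottle: white glue bottle with yellow nozzle, 56 mm across, 163 mm tall, a bystander (origin: centre of its underside)
- bolt_jar: glass jar of bolts with tin lid, 63 mm across, 79 mm tall, a bystander (origin: centre of its underside)
- tin_small: small round tin, 54 mm across, 61 mm tall, a bystander (origin: centre of its underside)
- cork_block: cork sanding block, 63 x 115 x 34 mm, a bystander (origin: centre of its underside)

How it is judged (in metres and radians):
On the way, in this order (a step that is already met when the one before it is completed fails the run):
1. the weight is lifted clear of the bench by the gripper (height (world z) of hang_weight above 0.02 m and contact force between hang_weight and the fingers above 1 N and contact force between hang_weight and press_lever below 0.1 N), for 0.2 s.
2. the hook is on the pin and the foot bears on the block with at least 2 N while the gripper still holds the weight (distance between weight_hook and press_pin below 0.012 m and contact force between press_lever and glue_block above 2 N and contact force between hang_weight and the fingers above 1 N), for 0.2 s.
At the end, for the whole second after the job is handed in: The weight hangs still by its hook on the pin (hook within 6 mm of home), clear of the bench, the lever's foot presses on the glued block with its load (over 3 N), and the block lies within 4 mm of where it was (distance between weight_hook and press_pin below 0.006 m and contact force between press_lever and glue_block above 3 N and contact force between hang_weight and press_lever above 3 N and linear speed of hang_weight below 0.02 m/s and angular speed of hang_weight below 0.15 rad/s and height (world z) of hang_weight above 0.02 m and distance of glue_block from where it was at the start of the episode below 0.004 m); the robot touches nothing.
It fails at once if the foot slams or is forced on the block (over 25 N) (contact force between press_lever and glue_block above 25 N).
It fails at once if the weight swings on the pin after release (faster than 1.1 rad/s) (distance between weight_hook and press_pin below 0.03 m and contact force between hang_weight and the fingers below 0.05 N and angular speed of hang_weight above 1.1 rad/s).
It fails at once if the weight falls free (let go in the air) (contact force between hang_weight and anything else below 0.05 N and linear speed of hang_weight above 0.15 m/s).
It fails at once if the glued block shifts by over 4 mm (distance of glue_block from where it was at the start of the episode above 0.004 m).
It fails at once if a bystander is moved by over 15 mm (distance of any of glue_bottle, bolt_jar, tin_small, cork_block from where it was at the start of the episode above 0.015 m).
It also fails if it takes over 67 s, if anything falls off the work surface, if the arm or the gripper's body presses on something with over 40 N, if the wrist force passes 120 N, or if a joint passes its speed limit or range.

### The arm

A 6-joint arm with a two-finger parallel gripper is mounted at the origin on the work surface; the furniture and walls round the work are solid. World frame = base frame: x ahead of the robot, y to its left, z up, the work surface at z = 0. Lengths are in mm, angles in rad, forces in N, time in s.
With the tool pointing down it reaches from about 250 to 775 mm from the base axis. Payload 8.9 kg.
Tool frame: the origin (TCP) lies at the very end of the fingers, on their centre line; the grasp point (between the pads) lies 19 mm behind it (ctrl.hold_point_z is the distance from the TCP to the grasp point, in mm); z points along the fingers, y is the line along which they close (so a half turn about z gives the same grasp; the last joint's range is limited). The gripper opens to 85 mm and grips with 20 to 120 N. Pads are 22 mm wide; open, the fingers measure 114 mm over their backs; the gripper's body (76 mm by 85 mm) begins 54 mm behind the grasp point. The pads swing forward as they close: fully open they stand 13 mm farther back than shut.
Start: joints at [1.016, 0.291, -0.153, 1.127, 0, 1.431], TCP at [212.053, 480.268, 200.705] pointing down, gripper open.
Joint ranges: [-2.52, 2.52], [-0.91, 1.74], [-1.3, 1.37], [-1.96, 2.02], [-1.52, 1.47], [-3.14, 3.14]. Speed limits (rad/s): [2.22, 2.22, 2.79, 3.14, 3.14, 3.14].

### API

Orientations are given as a rotation vector (axis times angle).
In Python, from bench import ctrl gives the robot as it stands. The module is installed in compiled form; this text tells all that it offers.
- The arm moves only by the shell command python3 -m creep 'ROWS' [FORCE]. ROWS is JSON, a list of rows, each an object with "grip": the finger opening in mm, from 0 to 85.4; "offset": the shift along the tool's x, y, z in mm, a list of three; "twist": the turn about the tool's z in degrees. In form: [{"grip": grip, "offset": [tx, ty, tz], "twist": twist}, ...]. A call has 1 to 12 rows; each row is the pose to reach, as a shift and turn from the pose commanded when the call began, along the tool's axes at that moment; what a row does not reach only later rows make up. A row lasts 1/10 s, in which the tool goes at most 50 mm and 8.59 degrees, less where a joint would pass 70% of its speed; a pose out of reach is approached as far as the arm can. A call with a gripper value outside its range is refused whole. The fingers move at their own pace and stop on an object; FORCE is the grip in N (left out, the last holds). Time passes only in rows, so rows that repeat a pose let the fingers close. It gives the time, the measured TCP pose, the force, the opening and the grip force at its end, in the units of the state.
- ctrl.state(): the state, without advancing time (a new reading comes with each control period).
- ctrl.read_camera(name): name is "scene" or "top"; returns the picture (420x560x3 uint8, red, green, blue); there is no depth.
- ctrl.get_calibration(name): a dict with "mtx" (3x3 intrinsics, pixels), "world_to_cam" (4x4, takes a point from world to camera coordinates). Camera axes: x right, y up, looking along -z (the intrinsics and any distortion apply to the point x, -y, -z); pixel columns grow to the right and rows downward; lengths in mm; the calibration is good to about 2 mm. A picture is of the moment at which its call begins. get_calibration takes no time and is no camera call.
- ctrl.finish_job(): hands the job in; it is judged then, once.
Trained networks look in the newest picture that a camera, given by its name, has taken for a name from the list of things; names that differ only in an ending like _2 or _b are one class to them, and where a whole thing is asked for, a point or a joint stands for the part that bears it (a point fixed in the world has none). Each returns a list of dicts, best first, with "p" (0 to 1); they miss things now and then, are a little off and sometimes report something else, mostly with a low value. They report only what shows in the picture. A call takes as long as a camera call.
- ctrl.masks_of(camera, query): "region" (420x560 bool, what is visible of it) and "extent" ([centre column, centre row, width, height] in pixels, round what is visible of it).
The state is a dict: "t": time; "qpos": joint angles; "joint_vel": joint speeds; "joint_torque": joint torques, N m; "tool_pos": TCP position; "tool_rot": TCP orientation; "wrist_force": force on the tool from outside, world axes, zero at the start; "wrist_torque": the same for the moment, N m; "grip_width": finger opening in mm; "grip_force": force on a finger pad.
Only numpy, scipy, OpenCV 4.12 (cv2) and the standard library are available. Lean on these libraries where they do the work, as an engineer would, in place of code of your own. Each camera call takes 0.05 s, during which the arm holds its last target. There are 200 camera calls.

## Working session

There is one attempt and no reset: what is moved stays moved. The work goes in short steps, Python scripts to look and compute and a shell command to move; the robot and the scene stay as the last step left them, time stands still between calls to the robot, and variables do not carry over. Pictures are saved under pics/ and viewed, at most 10 in all, crops included, and the job is handed in when it is done.

```bash
mkdir -p pics
python3 - <<'E'
from bench import ctrl
import cv2,numpy as np
s=ctrl.state(); print({k:np.round(v,3).tolist() for k,v in s.items()})
for n in("scene","top"):
    im=ctrl.read_camera(n); cv2.imwrite(f"pics/{n}0.png",im[:,:,::-1])
    c=ctrl.get_calibration(n); print(n,np.round(c["mtx"],1).tolist(),np.round(c["world_to_cam"],4).tolist(),c.keys())
    for q in["press","press_lever","glue_block","hang_weight","weight_hook","weight_lug","glue_bottle","bolt_jar","tin_small","cork_block"]:
        r=ctrl.masks_of(n,q); print(q,[(round(d["p"],2),np.round(d["extent"]).tolist(),int(d["region"].sum())) for d in r[:2]])
E
```

```text
{'t': 0.0, 'qpos': [1.016, 0.291, -0.154, 1.127, 0.0, 1.432], 'joint_vel': [0.0, -0.0, -0.001, -0.0, 0.001, -0.001], 'joint_torque': [-0.004, -53.715, 33.136, 0.016, -0.001, 0.0], 'tool_pos': [211.803, 479.869, 200.134], 'tool_rot': [-0.648, -3.073, 0.002], 'wrist_force': [-0.569, 0.18, -0.121], 'wrist_torque': [0.067, 0.009, 0.011], 'grip_force': 0.0, 'grip_width': 85.448}
scene [[443.9, 0.0, 287.3], [0.0, 443.9, 208.5], [0.0, 0.0, 1.0]] [[0.7737, -0.6334, -0.0113, -240.9458], [0.44, 0.5244, 0.729, -377.1702], [-0.4558, -0.569, 0.6844, -1059.9543], [0.0, 0.0, 0.0, 1.0]] dict_keys(['mtx', 'world_to_cam'])
press [(0.59, [328.0, 238.0, 72.0, 109.0], 2726)]
press_lever [(0.81, [321.0, 217.0, 70.0, 75.0], 981)]
glue_block [(0.57, [320.0, 241.0, 33.0, 28.0], 502), (0.39, [245.0, 194.0, 21.0, 50.0], 365)]
hang_weight [(0.79, [246.0, 192.0, 17.0, 46.0], 392)]
weight_hook [(0.9, [246.0, 193.0, 22.0, 50.0], 407), (0.3, [396.0, 266.0, 22.0, 25.0], 229)]
weight_lug [(0.76, [248.0, 192.0, 23.0, 45.0], 404)]
glue_bottle [(0.58, [320.0, 195.0, 19.0, 38.0], 450)]
bolt_jar []
tin_small [(0.6, [396.0
[... 230 characters left out ...]
.0141, 0.9952, -962.7059], [0.0, 0.0, 0.0, 1.0]] dict_keys(['mtx', 'world_to_cam'])
press [(0.74, [326.0, 201.0, 131.0, 60.0], 3577)]
press_lever [(0.61, [327.0, 187.0, 133.0, 31.0], 1334)]
glue_block [(0.66, [325.0, 187.0, 132.0, 40.0], 1271), (0.57, [321.0, 193.0, 32.0, 56.0], 979)]
hang_weight [(0.93, [184.0, 216.0, 61.0, 22.0], 601)]
weight_hook [(0.93, [182.0, 215.0, 56.0, 23.0], 523), (0.64, [398.0, 150.0, 30.0, 29.0], 574)]
weight_lug [(0.56, [182.0, 212.0, 60.0, 26.0], 615)]
glue_bottle [(0.63, [268.0, 149.0, 28.0, 31.0], 653)]
bolt_jar [(0.92, [149.0, 165.0, 35.0, 32.0], 782)]
tin_small []
cork_block [(0.89, [216.0, 262.0, 55.0, 35.0], 1298), (0.21, [398.0, 151.0, 29.0, 27.0], 559)]
```

Run:
```python
import cv2,numpy as np
a=cv2.imread("pics/top0.png")[110:310,110:430]; b=cv2.imread("pics/scene0.png")[140:310,190:430]
cv2.imwrite("pics/top0c.png",cv2.resize(a,None,fx=2.5,fy=2.5,interpolation=cv2.INTER_CUBIC))
cv2.imwrite("pics/scene0c.png",cv2.resize(b,None,fx=3.3,fy=3.3,interpolation=cv2.INTER_CUBIC))
```

```text
(no output)
```

View pics/top0c.png

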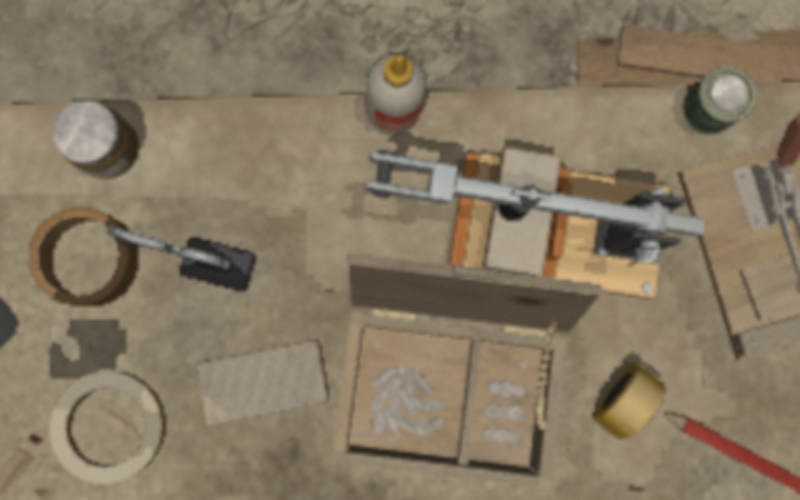

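View pics/scene0c.png

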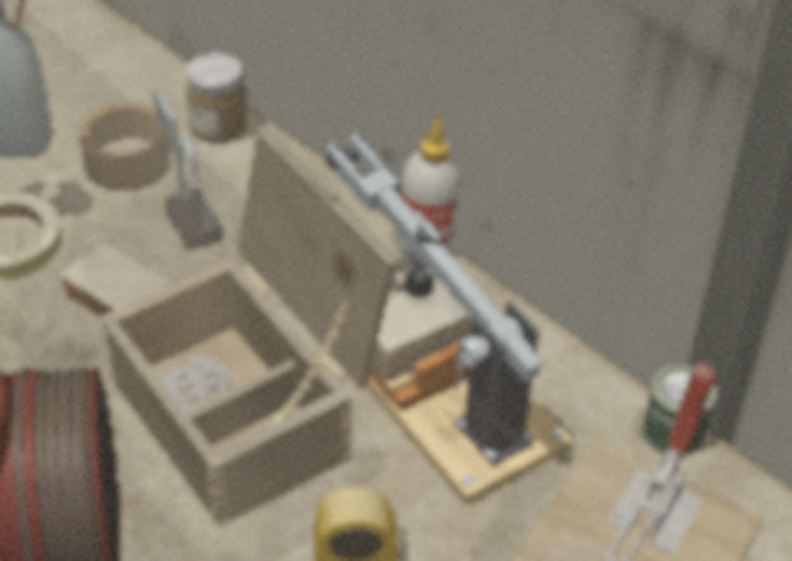

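The top view (2.5x crop) shows the fork at about (380,173), the pivot at about (660,212), and the weight's slab at (218,263) with its lug end at (112,232). The lug already points away from the press. A raised box lid stands close on the robot's side of the lever.

Run:
```python
import cv2,numpy as np
t=cv2.imread("pics/top0.png"); s=cv2.imread("pics/scene0.png")
f=lambda im,c,r,w,h,k:cv2.resize(im[r:r+h,c:c+w],None,fx=k,fy=k,interpolation=cv2.INTER_CUBIC)
# top-left: top weight; top-right: top fork; bottom: scene weight, scene fork  (each 400x300)
o=np.vstack([np.hstack([f(t,145,190,80,60,5),f(t,250,160,80,60,5)]),np.hstack([f(s,225,165,66.67.__int__(),50,6)[:300,:396],f(s,280,175,67,50,6)[:300,:402]])[:,:798].copy() if 0 else np.hstack([f(s,215,160,80,60,5),f(s,280,170,80,60,5)])])
cv2.imwrite("pics/quad.png",o)
```

```text
(no output)
```

View pics/quad.png

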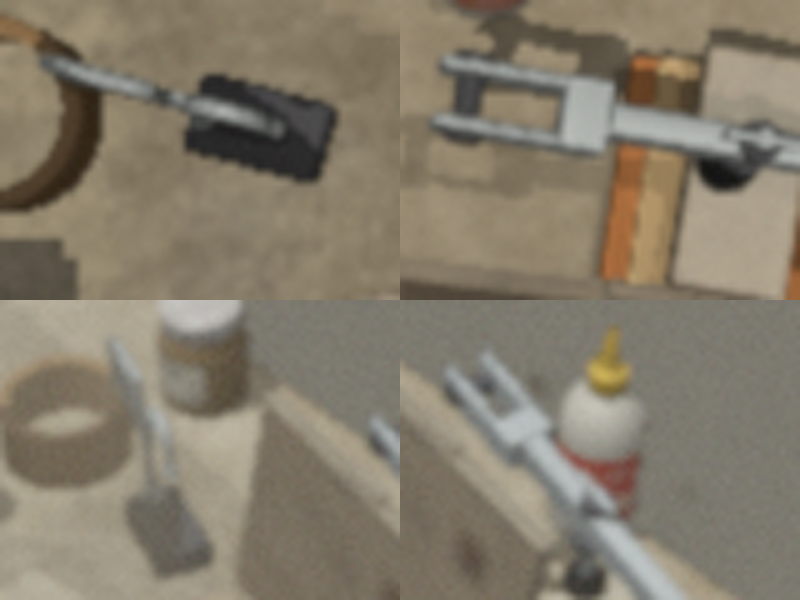

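```bash
cat > h.py <<'E'
from bench import ctrl
import numpy as np
from scipy.optimize import least_squares
from scipy.spatial.transform import Rotation as R
C={n:ctrl.get_calibration(n) for n in("scene","top")}
def proj(n,P):
    P=np.atleast_2d(P); w=C[n]["world_to_cam"]; q=P@w[:3,:3].T+w[:3,3]
    q=q*[1,-1,-1]; q=q@np.array(C[n]["mtx"]).T; return q[:,:2]/q[:,2:]
def place(p,L): # p=x,y,yaw
    return R.from_euler('z',p[2]).apply(np.atleast_2d(L))+[p[0],p[1],0]
def fit(p0,obs):
    f=lambda p:np.concatenate([(proj(n,place(p,L))-uv).ravel() for n,L,uv in obs])
    r=least_squares(f,p0,loss='soft_l1',x_scale=[100,100,1]); return r.x,f(r.x).reshape(-1,2)
E
cat > fit.py <<'E'
from h import *
tw=lambda u,v:(145+u/5,190+v/5); tf=lambda u,v:(250+(u-400)/5,160+v/5)
sw=lambda u,v:(215+u/5,160+(v-300)/5); sf=lambda u,v:(280+(u-400)/5,170+(v-300)/5)
W=[("top",(80,0,121),tw(42,62)),("top",(33,-20,24),tw(207,77)),("top",(-33,-20,0),tw(335,103)),("top",(-33,20,0),tw(318,182)),("top",(33,20,24),tw(188,150)),
("scene",(80,0,121),sw(110,340)),("scene",(-33,20,0),sw(158,577)),("scene",(-33,-20,0),sw(212,553))]
lp=lambda d,h:(110-d*np.cos(.1)+0*h,0,140+d*np.sin(.1)+h)
c25=lambda u,v:(110+u/2.5,110+v/2.5); c33=lambda u,v:(190+u/3.3,140+v/3.3)
P=[("top",lp(230,0),tf(467,97)),("top",lp(244,12),tf(439,92)),("top",(150,-55,18),c25(655,295)),("scene",lp(230,0),sf(488,382)),("scene",lp(244,12),sf(470,360)),
("scene",(150,-55,18),c33(470,490)),("scene",(150,55,18),c33(570,433)),("scene",(-50,-55,18),c33(372,380))]
for o,p0 in((W,(400,400,1.3)),(P,(450,50,-1.7))):
    p,r=fit(p0,o); print(np.round(p,3)); print(np.round(r,1).tolist())
    if o is W: print("lug,hook",place(p,[(60,0,103),(0,0,100)]).round(1).tolist())
    else: print("pin",place(p,lp(230,0)).round(1).tolist())
E
python3 fit.py
```

```text
[434.761 348.706   1.351]
[[-1.2, -0.0], [-1.1, -1.8], [1.7, 0.5], [1.0, 0.8], [-1.7, -0.0], [-0.3, -1.2], [0.8, 2.2], [1.3, 3.0]]
lug,hook [[447.9, 407.3, 103.0], [434.8, 348.7, 100.0]]
[485.768  72.551  -1.694]
[[0.4, -0.3], [-0.9, -1.4], [1.1, 0.1], [-2.1, 0.8], [-1.1, -1.0], [0.3, 1.2], [1.8, 1.0], [-10.2, -11.7]]
pin [[500.3, 190.5, 163.0]]
```

```bash
cat > go.py <<'E'
# usage: go.py x y z [yaw of tool y, deg] -> offsets in tool axes from measured pose
import sys; from h import *
s=ctrl.state(); r=R.from_rotvec(s["tool_rot"]); M=r.as_matrix()
yw=np.degrees(np.arctan2(M[1,1],M[0,1])); a=list(map(float,sys.argv[1:]))
print("t",s["t"],"pos",np.round(s["tool_pos"],1),"tooly yaw",round(yw,2),"F",np.round(s["wrist_force"],2),"T",np.round(s["wrist_torque"],3),"grip",round(s["grip_width"],1),round(s["grip_force"],1),"q",np.round(s["qpos"],2))
if len(a)>2: print("offset",np.round(M.T@(np.array(a[:3])-s["tool_pos"]),1))
if len(a)>3: print("twist",round((yw-a[3]+90)%180-90,2),"Mcols",M.round(3).tolist())
E
python3 go.py 448 407 175 -12.6
```

```text
t 1.1 pos [212.  480.3 200.7] tooly yaw 66.18 F [ 0.23  0.27 -0.53] T [0.018 0.002 0.02 ] grip 85.5 0.0 q [ 1.02  0.29 -0.15  1.13  0.    1.43]
offset [-245.4   28.3   25.7]
twist 78.78 Mcols [[-0.915, 0.404, -0.0], [0.404, 0.915, -0.0], [0.0, -0.0, -1.0]]
```

```bash
python3 -m creep '[{"grip":60,"offset":[-40,5,0],"twist":8},{"grip":60,"offset":[-80,10,0],"twist":16},{"grip":60,"offset":[-120,15,0],"twist":24},{"grip":60,"offset":[-160,20,5],"twist":32},{"grip":60,"offset":[-200,25,10],"twist":40},{"grip":60,"offset":[-245,28,20],"twist":48},{"grip":60,"offset":[-245,28,25],"twist":56},{"grip":60,"offset":[-245,28,25],"twist":64},{"grip":60,"offset":[-245,28,25],"twist":72},{"grip":60,"offset":[-245,28,25],"twist":79},{"grip":60,"offset":[-245,28,25],"twist":79}]' 30; python3 go.py 448 407 84 -12.6
python3 - <<'E'
from h import *; import cv2
a=ctrl.read_camera("top"); b=ctrl.read_camera("scene")
o=[]
for n,im in(("top",a),("scene",b)):
    im=im[:,:,::-1].copy()
    k=5;c,r=(140,175) if n=="top" else (200,130)
    im=cv2.resize(im[r:r+100,c:c+80],None,fx=k,fy=k,interpolation=cv2.INTER_CUBIC)
    p=(434.8,348.7,1.351)
    for L in[(0,0,100),(60,0,103),(80,0,121),(33,20,24),(33,-20,24),(-33,20,24),(-33,-20,24),(-33,20,0),(-33,-20,0)]:
        u=(proj(n,place(p,L))[0]-[c,r]+.5)*k; cv2.circle(im,tuple(int(x) for x in u),3,(0,0,255),-1)
    o.append(im)
cv2.imwrite("pics/ov1.png",np.hstack(o))
E
```

```text
t: 2.2
tool_pos: [447.5, 406.9, 175.6]
tool_rot: [2.457, 1.957, -0.0]
wrist_force: [0.3, 0.8, 0.3]
grip_width: 59.8
grip_force: 0.0
t 2.2 pos [447.5 406.9 175.6] tooly yaw -12.93 F [0.26 0.84 0.25] T [-0.042 -0.043  0.002] grip 59.8 0.0 q [ 0.62  0.46  0.03  1.14 -0.    2.41]
offset [ 0.3  0.4 91.6]
twist -0.33 Mcols [[0.224, 0.975, -0.0], [0.975, -0.224, -0.0], [-0.0, -0.0, -1.0]]
```

View pics/ov1.png

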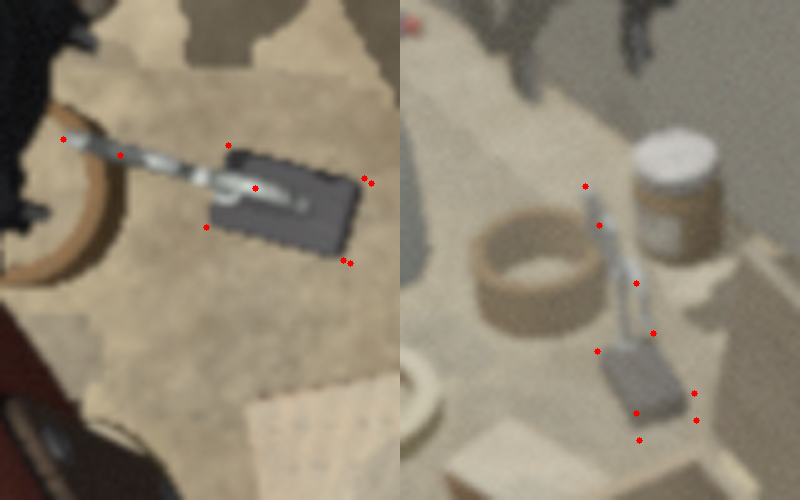

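The model dots lie on the weight's slab and lug within about 2 mm in the top view. In the scene view they are about 2 px off. That is good enough to grasp.

```bash
python3 -m creep '[{"grip":60,"offset":[0,0,25],"twist":0},{"grip":60,"offset":[0,0,50],"twist":0},{"grip":60,"offset":[0,0,70],"twist":0},{"grip":60,"offset":[0,0,82],"twist":0},{"grip":60,"offset":[0,0,92],"twist":0},{"grip":60,"offset":[0,0,92],"twist":0},{"grip":40,"offset":[0,0,92],"twist":0},{"grip":20,"offset":[0,0,92],"twist":0},{"grip":10,"offset":[0,0,92],"twist":0},{"grip":0,"offset":[0,0,92],"twist":0},{"grip":0,"offset":[0,0,92],"twist":0},{"grip":0,"offset":[0,0,92],"twist":0}]' 40; python3 go.py
```

```text
t: 3.5
tool_pos: [448.0, 407.3, 84.4]
tool_rot: [2.456, 1.959, 0.002]
wrist_force: [0.5, 0.2, 6.1]
grip_width: 6.2
grip_force: 42.1
t 3.5 pos [448.  407.3  84.4] tooly yaw -12.82 F [0.47 0.15 6.07] T [ 0.064  0.028 -0.089] grip 6.2 42.1 q [ 0.62  0.52 -0.11  0.93  0.    2.41]
```

```bash
python3 -m creep '[{"grip":0,"offset":[0,0,-3],"twist":0},{"grip":0,"offset":[0,0,-8],"twist":0},{"grip":0,"offset":[0,0,-16],"twist":0},{"grip":0,"offset":[0,0,-26],"twist":0},{"grip":0,"offset":[0,0,-36],"twist":0},{"grip":0,"offset":[0,0,-46],"twist":0},{"grip":0,"offset":[0,0,-50],"twist":0},{"grip":0,"offset":[0,0,-50],"twist":0},{"grip":0,"offset":[0,0,-50],"twist":0},{"grip":0,"offset":[0,0,-50],"twist":0}]' 60; python3 go.py
python3 - <<'E'
from h import *
f=lambda p:np.concatenate([proj("top",p)[0]-[250,214],proj("scene",p)[0]-[269.4,178.8]])
r=least_squares(f,[440,200,100]);print("lid corner",r.x.round(0),r.fun.round(1))
E
```

```text
t: 4.5
tool_pos: [447.1, 406.7, 133.2]
tool_rot: [-2.456, -1.959, 0.002]
wrist_force: [0.6, 0.3, -7.2]
grip_width: 5.3
grip_force: 59.7
t 4.5 pos [447.1 406.7 133.2] tooly yaw -12.82 F [ 0.59  0.29 -7.22] T [ 0.32  -0.077 -0.025] grip 5.3 59.7 q [ 0.62  0.48 -0.04  1.05  0.    2.41]
lid corner [424. 214. 220.] [ 0.2 -0.3 -0.5  0.1]
```

```bash
python3 go.py 516.6 324.5 205 -7.03
```

```text
t 4.5 pos [447.1 406.7 133.2] tooly yaw -12.82 F [ 0.59  0.29 -7.22] T [ 0.32  -0.077 -0.025] grip 5.3 59.7 q [ 0.62  0.48 -0.04  1.05  0.    2.41]
offset [-64.8  85.9 -71.8]
twist -5.79 Mcols [[0.222, 0.975, -0.001], [0.975, -0.222, -0.001], [-0.001, -0.001, -1.0]]
```

```bash
python3 -m creep '[{"grip":0,"offset":[0,5,-15],"twist":0},{"grip":0,"offset":[-5,15,-30],"twist":-1},{"grip":0,"offset":[-15,28,-45],"twist":-2},{"grip":0,"offset":[-25,41,-60],"twist":-3},{"grip":0,"offset":[-35,54,-72],"twist":-4},{"grip":0,"offset":[-45,67,-72],"twist":-5},{"grip":0,"offset":[-55,78,-72],"twist":-6},{"grip":0,"offset":[-62,84,-72],"twist":-6},{"grip":0,"offset":[-65,86,-72],"twist":-6},{"grip":0,"offset":[-65,86,-72],"twist":-6},{"grip":0,"offset":[-65,86,-72],"twist":-6}]' 60; python3 go.py
python3 - <<'E'
from h import *; import cv2
o=[]
for n,c,r,w in(("top",200,140,100),("scene",225,100,100)):
    im=cv2.cvtColor(ctrl.read_camera(n),cv2.COLOR_RGB2BGR); cv2.imwrite(f"pics/{n}1.png",im)
    o.append(cv2.resize(im[r:r+125,c:c+w],None,fx=4,fy=4,interpolation=cv2.INTER_CUBIC))
cv2.imwrite("pics/appr.png",np.hstack(o))
E
```

```text
t: 5.6
tool_pos: [516.5, 324.9, 205.6]
tool_rot: [-2.349, -2.085, 0.0]
wrist_force: [-0.0, 0.1, -6.6]
grip_width: 5.6
grip_force: 59.7
t 5.6 pos [516.5 324.9 205.6] tooly yaw -6.81 F [-0.01  0.08 -6.65] T [ 0.303 -0.013  0.006] grip 5.6 59.7 q [0.44 0.45 0.1  1.22 0.   2.13]
```

View pics/appr.png

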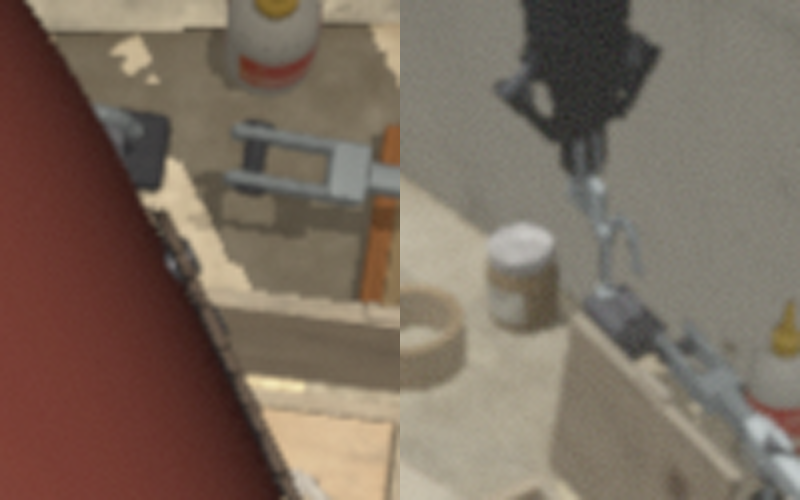

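```bash
cat > fit2.py <<'E'
from h import *
tf=lambda u,v:(250+(u-400)/5,160+v/5); sf=lambda u,v:(280+(u-400)/5,170+(v-300)/5)
c25=lambda u,v:(110+u/2.5,110+v/2.5); c33=lambda u,v:(190+u/3.3,140+v/3.3)
ta=lambda u,v:(200+u/4,140+v/4); sa=lambda u,v:(225+(u-400)/4,100+v/4)
lp=lambda d,h:np.array((110-d*np.cos(.1),0,140+d*np.sin(.1)+h))
pin=[("top",tf(467,97)),("top",ta(255,158)),("scene",sf(488,382))]
tip=[("top",tf(439,92)),("top",ta(232,155.5)),("scene",sf(470,360))]
lin=[("top",tf(588,113)),("top",tf(640,122)),("top",c25(600,209)),("top",c25(700,226)),("scene",c33(470,290)),("scene",c33(520,355))]
base=[("top",(150,-55,18),c25(655,295)),("scene",(150,-55,18),c33(470,490)),("scene",(150,55,18),c33(570,433))]
def res(v):
    p=v[:3]; o=[proj(n,place(p,lp(230,0)))[0]-uv for n,uv in pin]+[proj(n,place(p,lp(244,12)))[0]-uv for n,uv in tip]
    o+=[proj(n,place(p,lp(d,8)))[0]-uv for d,(n,uv) in zip(v[3:],lin)]+[proj(n,place(p,L))[0]-uv for n,L,uv in base]
    return np.array(o)
r=least_squares(lambda v:res(v).ravel(),[485,72,-1.69,190,170,60,-30,60,0],loss='soft_l1',x_scale=[50,50,.5]+[50]*6)
p=r.x[:3];print("press",p.round(3),"d",r.x[3:].round()); print(res(r.x).round(1).tolist())
P=place(p,lp(230,0))[0];print("pin",P.round(1),"out yaw deg",np.degrees(p[2]+np.pi).round(2))
s=ctrl.state(); tp=s["tool_pos"]; M=R.from_rotvec(s["tool_rot"]).as_matrix(); yw=np.arctan2(M[1,1],M[0,1])+np.pi/2
G=tp+M[:,2]*-19
obs=[("top",(-33,-20,24),ta(170,115)),("top",(-33,20,24),ta(163,190)),("scene",(-33,20,0),sa(628,357)),("scene",(-33,-20,0),sa(662,338)),("scene",(33,20,24),sa(585,298)),("scene",(-15,0,73),sa(640,272))]
def wp(v,L): # v: grasp offset dx,dy,dz in weight frame, sag, dyaw
    return R.from_euler('z',yw+v[4]).apply(R.from_euler('y',v[3]).apply(np.array(L,float)-[60+v[0],v[1],103+v[2]]))+G
f=lambda v:np.array([proj(n,wp(v,L))[0]-uv for n,L,uv in obs])
q=least_squares(lambda v:np.concatenate([f(v).ravel(),v/[3,2,4,.1,.03]]),np.zeros(5))
print("grasp dx,dy,dz,sag,dyaw",q.x.round(3)); print(f(q.x).round(1).tolist())
H=wp(q.x,(0,0,100)); e=np.array([np.cos(p[2]+np.pi),np.sin(p[2]+np.pi)]); n=np.array([-e[1],e[0]])
d=H-P; print("hook",H.round(1),"rel pin: out",(d[:2]@e).round(1),"lateral",(d[:2]@n).round(1),"up",d[2].round(1),"yaw weight",np.degrees(yw).round(2))
E
python3 fit2.py
```

```text
press [484.022  72.531  -1.7  ] d [181. 159.  49. -37.  47. -25.]
[[0.5, 0.1], [0.1, 0.0], [-2.3, 0.9], [-0.9, -1.0], [-1.1, -1.5], [-1.3, -0.8], [-0.0, 0.2], [-0.0, 0.2], [0.0, -0.3], [0.1, -0.4], [-0.1, 0.1], [1.1, -0.8], [0.9, 1.2], [-0.6, 1.6], [1.1, 1.6]]
pin [499.4 190.4 163. ] out yaw deg 82.58
grasp dx,dy,dz,sag,dyaw [-1.244e+00 -2.920e-01 -3.902e+00 -3.600e-02  1.000e-03]
[[0.7, -0.8], [-0.3, -0.7], [-0.7, 2.0], [1.9, 2.1], [-1.5, -1.4], [-1.3, -1.0]]
hook [509.3 266.7 223.5] rel pin: out 76.9 lateral -0.0 up 60.5 yaw weight 83.21
```

```bash
python3 -m creep '[{"grip":0,"offset":[-3,0,4],"twist":0},{"grip":0,"offset":[-8,0,8],"twist":0},{"grip":0,"offset":[-14,0,8],"twist":0},{"grip":0,"offset":[-20,0,8],"twist":0},{"grip":0,"offset":[-26,0,8],"twist":0},{"grip":0,"offset":[-32,0,8],"twist":0},{"grip":0,"offset":[-37,0,8],"twist":0},{"grip":0,"offset":[-42,0,8],"twist":0},{"grip":0,"offset":[-45,0,8],"twist":0},{"grip":0,"offset":[-45,0,8],"twist":0},{"grip":0,"offset":[-45,0,8],"twist":0}]' 60; python3 go.py
python3 - <<'E'
from h import *; import cv2
o=[]
for n,c,r in(("top",210,140),("scene",245,105)):
    im=cv2.cvtColor(ctrl.read_camera(n),cv2.COLOR_RGB2BGR); cv2.imwrite(f"pics/{n}2.png",im)
    o.append(cv2.resize(im[r:r+100,c:c+66],None,fx=6,fy=6,interpolation=cv2.INTER_CUBIC))
cv2.imwrite("pics/appr2.png",np.hstack(o))
E
```

```text
t: 6.8
tool_pos: [511.6, 279.9, 197.8]
tool_rot: [-2.35, -2.085, -0.0]
wrist_force: [0.7, -0.8, -7.6]
grip_width: 5.4
grip_force: 59.7
t 6.8 pos [511.6 279.9 197.8] tooly yaw -6.83 F [ 0.72 -0.8  -7.62] T [ 0.282 -0.058  0.022] grip 5.4 59.7 q [0.38 0.4  0.   1.17 0.   2.07]
```

View pics/appr2.png

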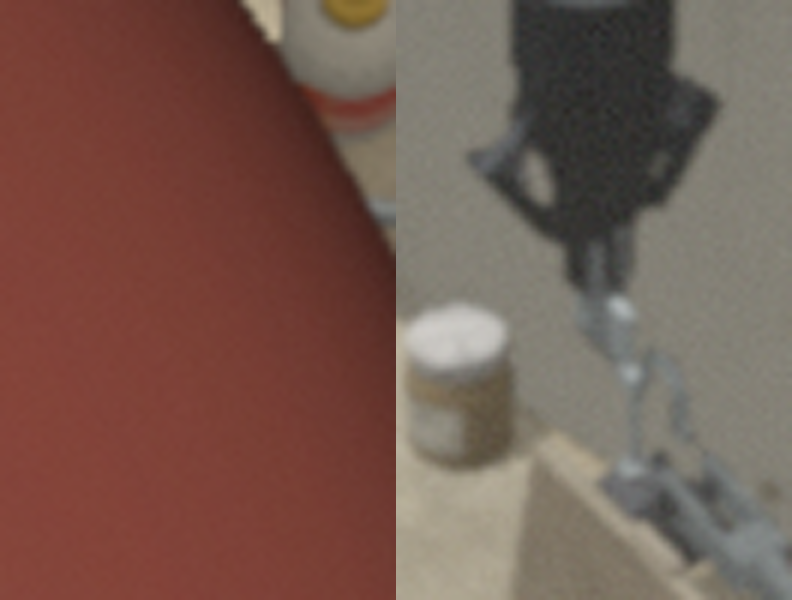

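```bash
cat >> fit2.py <<'E'
print("---now")
inv=lambda uv:(np.round((uv-[245,105])*6+[396,0]).astype(int)).tolist()
pr=lambda X:inv(proj("scene",X)[0])
for y in(-11.5,11.5): print("cheek tip top",y,pr(place(p,lp(244,12)+[0,y,0])[0]),"cheek tip bot",pr(place(p,lp(244,-12)+[0,y,0])[0]))
print("hook tip",pr(wp(q.x,(-15,0,73))),"arch top",pr(wp(q.x,(0,0,114))),"slab corners",[pr(wp(q.x,(a,b,c))) for a,b,c in((33,20,24),(-33,20,24),(-33,20,0),(33,20,0))])
E
python3 fit2.py | sed -n '/hook \[/p;/---/,$p'
```

```text
hook [508.  241.3 217.1] rel pin: out 51.6 lateral -2.0 up 54.1 yaw weight 83.19
---now
cheek tip top -11.5 [662, 465] cheek tip bot [662, 503]
cheek tip top 11.5 [702, 449] cheek tip bot [702, 487]
hook tip [649, 403] arch top [648, 331] slab corners [[549, 400], [617, 500], [609, 525], [542, 426]]
```

```bash
sed -i 's/^q=least.*/class q: x=np.array([-1.244,-.292,-3.9,-.036,.001])/' fit2.py; python3 fit2.py | sed -n '/hook \[/p;/---/,$p'
```

```text
hook [504.4 221.7 215.5] rel pin: out 31.7 lateral -0.9 up 52.5 yaw weight 83.19
---now
cheek tip top -11.5 [662, 465] cheek tip bot [662, 503]
cheek tip top 11.5 [702, 449] cheek tip bot [702, 487]
hook tip [680, 433] arch top [664, 350] slab corners [[592, 468], [664, 545], [663, 580], [593, 504]]
```

```bash
python3 -m creep '[{"grip":0,"offset":[-4,-1,0],"twist":0},{"grip":0,"offset":[-9,-1,0],"twist":0.5},{"grip":0,"offset":[-14,-1,0],"twist":0.5},{"grip":0,"offset":[-19,-1,0],"twist":0.5},{"grip":0,"offset":[-24,-1,0],"twist":0.5},{"grip":0,"offset":[-28,-1,0],"twist":0.5},{"grip":0,"offset":[-31,-1,0],"twist":0.5},{"grip":0,"offset":[-31,-1,0],"twist":0.5},{"grip":0,"offset":[-31,-1,0],"twist":0.5}]' 60; python3 fit2.py | sed -n '/hook \[/p;/---/,$p'; python3 go.py
python3 - <<'E'
from h import *; import cv2
im=cv2.cvtColor(ctrl.read_camera("scene"),cv2.COLOR_RGB2BGR)
cv2.imwrite("pics/in.png",cv2.resize(im[135:205,265:345],None,fx=8,fy=8,interpolation=cv2.INTER_CUBIC))
E
```

```text
t: 7.8
tool_pos: [507.0, 249.2, 197.8]
tool_rot: [-2.359, -2.075, -0.0]
wrist_force: [0.8, 0.1, -7.1]
grip_width: 5.6
grip_force: 59.7
hook [499.2 190.9 215.6] rel pin: out 0.5 lateral 0.2 up 52.6 yaw weight 82.67
---now
cheek tip top -11.5 [662, 465] cheek tip bot [662, 503]
cheek tip top 11.5 [702, 449] cheek tip bot [702, 487]
hook tip [713, 469] arch top [697, 385] slab corners [[623, 502], [696, 582], [695, 617], [623, 538]]
t 7.8 pos [507.  249.2 197.8] tooly yaw -7.33 F [ 0.79  0.06 -7.1 ] T [ 0.382 -0.036 -0.031] grip 5.6 59.7 q [ 0.33  0.37 -0.05  1.15  0.    2.03]
```

View pics/in.png

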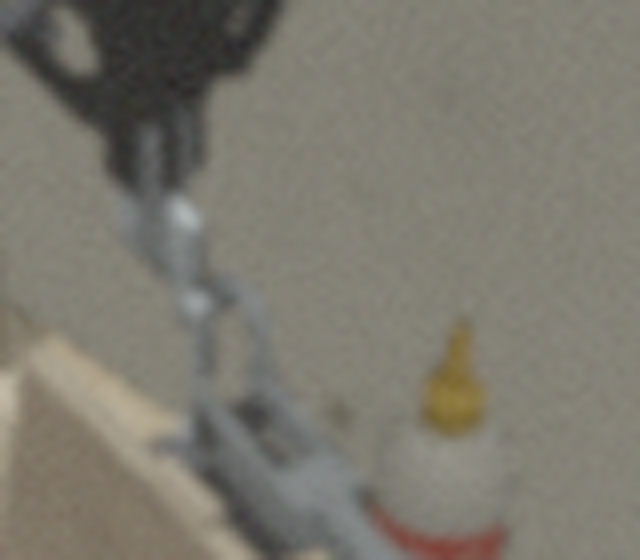

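The fork's cheek tips are at (205,400) and (262,385), with the hook tip between and above them at about (265,380). Next I lower and feel for contact.

```bash
python3 -m creep '[{"grip":0,"offset":[0,0,3],"twist":0},{"grip":0,"offset":[0,0,7],"twist":0},{"grip":0,"offset":[0,0,11],"twist":0},{"grip":0,"offset":[0,0,14],"twist":0},{"grip":0,"offset":[0,0,17],"twist":0},{"grip":0,"offset":[0,0,19],"twist":0},{"grip":0,"offset":[0,0,20],"twist":0},{"grip":0,"offset":[0,0,20],"twist":0},{"grip":0,"offset":[0,0,20],"twist":0}]' 60; python3 go.py;  python3 -m creep '[{"grip":0,"offset":[0,0,3],"twist":0},{"grip":0,"offset":[0,0,6],"twist":0},{"grip":0,"offset":[0,0,9],"twist":0},{"grip":0,"offset":[0,0,10],"twist":0},{"grip":0,"offset":[0,0,10],"twist":0},{"grip":0,"offset":[0,0,10],"twist":0}]' 60; python3 go.py
python3 - <<'E'
from h import *; import cv2
im=cv2.cvtColor(ctrl.read_camera("scene"),cv2.COLOR_RGB2BGR)
cv2.imwrite("pics/in2.png",cv2.resize(im[145:215,265:345],None,fx=8,fy=8,interpolation=cv2.INTER_CUBIC))
E
```

```text
t: 8.75
tool_pos: [507.0, 249.1, 177.8]
tool_rot: [2.359, 2.075, 0.0]
wrist_force: [-0.4, 0.4, -7.0]
grip_width: 5.6
grip_force: 59.7
t 8.75 pos [507.  249.1 177.8] tooly yaw -7.32 F [-0.43  0.43 -7.02] T [ 0.301 -0.16  -0.021] grip 5.6 59.7 q [ 0.33  0.38 -0.09  1.1  -0.    2.03]
t: 9.35
tool_pos: [506.9, 249.1, 167.8]
tool_rot: [2.359, 2.075, 0.0]
wrist_force: [0.2, -0.7, -6.7]
grip_width: 5.6
grip_force: 59.7
t 9.35 pos [506.9 249.1 167.8] tooly yaw -7.32 F [ 0.19 -0.74 -6.74] T [ 0.294 -0.063 -0.021] grip 5.6 59.7 q [ 0.33  0.39 -0.1   1.08 -0.    2.03]
```

View pics/in2.png

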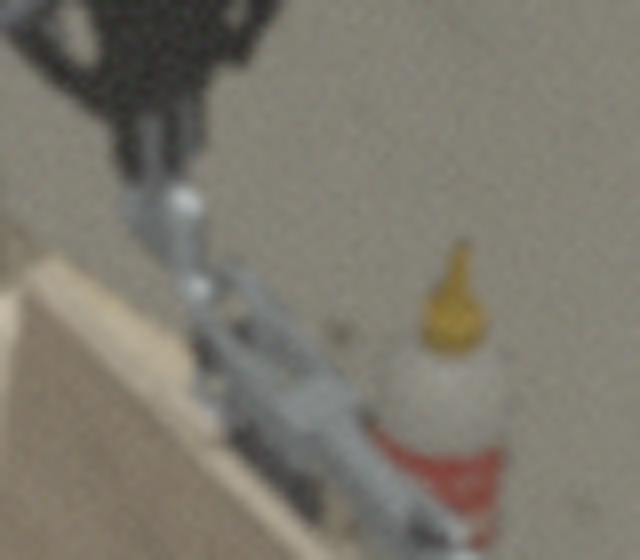

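No contact over the 30 mm, and the hook has gone down between the cheeks. I continue down in small steps.

```bash
python3 -m creep '[{"grip":0,"offset":[0,0,3],"twist":0},{"grip":0,"offset":[0,0,6],"twist":0},{"grip":0,"offset":[0,0,9],"twist":0},{"grip":0,"offset":[0,0,12],"twist":0},{"grip":0,"offset":[0,0,12],"twist":0},{"grip":0,"offset":[0,0,12],"twist":0}]' 60; python3 go.py;  python3 -m creep '[{"grip":0,"offset":[0,0,2],"twist":0},{"grip":0,"offset":[0,0,4],"twist":0},{"grip":0,"offset":[0,0,5],"twist":0},{"grip":0,"offset":[0,0,5],"twist":0},{"grip":0,"offset":[0,0,5],"twist":0}]' 60; python3 go.py; python3 -m creep '[{"grip":0,"offset":[0,0,2],"twist":0},{"grip":0,"offset":[0,0,4],"twist":0},{"grip":0,"offset":[0,0,5],"twist":0},{"grip":0,"offset":[0,0,5],"twist":0},{"grip":0,"offset":[0,0,5],"twist":0}]' 60; python3 go.py
```

```text
t: 10.0
tool_pos: [506.8, 249.1, 155.6]
tool_rot: [-2.359, -2.075, 0.0]
wrist_force: [0.1, -0.3, -7.0]
grip_width: 5.5
grip_force: 59.7
t 10.0 pos [506.8 249.1 155.6] tooly yaw -7.32 F [ 0.07 -0.28 -7.01] T [ 0.275 -0.06   0.008] grip 5.5 59.7 q [ 0.33  0.39 -0.12  1.05 -0.    2.03]
t: 10.5
tool_pos: [506.9, 249.1, 150.7]
tool_rot: [-2.359, -2.075, 0.0]
wrist_force: [-0.2, 0.7, -7.3]
grip_width: 6.2
grip_force: 59.7
t 10.5 pos [506.9 249.1 150.7] tooly yaw -7.33 F [-0.2   0.7  -7.26] T [ 0.322 -0.083  0.005] grip 6.2 59.7 q [ 0.33  0.4  -0.13  1.04  0.    2.03]
t: 11.0
tool_pos: [507.0, 249.1, 145.8]
tool_rot: [2.359, 2.075, 0.0]
wrist_force: [1.0, -0.1, -4.7]
grip_width: 5.5
grip_force: 59.9
t 11.0 pos [507.  249.1 145.8] tooly yaw -7.32 F [ 1.01 -0.13 -4.66] T [ 0.258 -0.079  0.037] grip 5.5 59.9 q [ 0.33  0.4  -0.14  1.03 -0.    2.03]
```

Hook contact on the pin came at TCP z of about 147, with the pin now carrying about 2.4 N. I let it down until the foot meets the block.

```bash
python3 -m creep '[{"grip":0,"offset":[0,0,2],"twist":0},{"grip":0,"offset":[0,0,4],"twist":0},{"grip":0,"offset":[0,0,6],"twist":0},{"grip":0,"offset":[0,0,8],"twist":0},{"grip":0,"offset":[0,0,8],"twist":0},{"grip":0,"offset":[0,0,8],"twist":0}]' 45; python3 go.py;  python3 -m creep '[{"grip":0,"offset":[0,0,1],"twist":0},{"grip":0,"offset":[0,0,2],"twist":0},{"grip":0,"offset":[0,0,2],"twist":0},{"grip":0,"offset":[0,0,2],"twist":0}]' 45; python3 go.py; python3 -m creep '[{"grip":0,"offset":[0,0,1],"twist":0},{"grip":0,"offset":[0,0,2],"twist":0},{"grip":0,"offset":[0,0,2],"twist":0},{"grip":0,"offset":[0,0,2],"twist":0}]' 45; python3 go.py
```

```text
t: 11.6
tool_pos: [506.8, 249.1, 137.7]
tool_rot: [-2.359, -2.075, 0.0]
wrist_force: [0.3, 1.2, -6.2]
grip_width: 5.2
grip_force: 59.9
t 11.6 pos [506.8 249.1 137.7] tooly yaw -7.33 F [ 0.35  1.25 -6.23] T [ 0.448 -0.041 -0.025] grip 5.2 59.9 q [ 0.33  0.41 -0.15  1.01  0.    2.03]
t: 12.0
tool_pos: [506.9, 249.1, 135.7]
tool_rot: [-2.359, -2.075, -0.0]
wrist_force: [0.3, 1.5, -6.1]
grip_width: 5.4
grip_force: 59.9
t 12.0 pos [506.9 249.1 135.7] tooly yaw -7.32 F [ 0.3   1.51 -6.1 ] T [ 0.542 -0.052 -0.003] grip 5.4 59.9 q [ 0.33  0.41 -0.16  1.01  0.    2.03]
t: 12.4
tool_pos: [506.9, 249.1, 133.7]
tool_rot: [2.359, 2.075, 0.0]
wrist_force: [0.2, 1.2, -4.9]
grip_width: 5.5
grip_force: 59.9
t 12.4 pos [506.9 249.1 133.7] tooly yaw -7.32 F [ 0.16  1.19 -4.9 ] T [ 0.523 -0.11   0.055] grip 5.5 59.9 q [ 0.33  0.41 -0.16  1.   -0.    2.03]
```

```bash
python3 -m creep '[{"grip":0,"offset":[1,0,0],"twist":0},{"grip":0,"offset":[2,0,0],"twist":0},{"grip":0,"offset":[2,0,1],"twist":0},{"grip":0,"offset":[2,0,2],"twist":0},{"grip":0,"offset":[2,0,2],"twist":0}]' 40; python3 go.py;  python3 -m creep '[{"grip":0,"offset":[0,0,1],"twist":0},{"grip":0,"offset":[0,0,2],"twist":0},{"grip":0,"offset":[0,0,2],"twist":0},{"grip":0,"offset":[0,0,2],"twist":0}]' 40; python3 go.py
python3 - <<'E'
from h import *; import cv2
im=cv2.cvtColor(ctrl.read_camera("scene"),cv2.COLOR_RGB2BGR)
cv2.imwrite("pics/in3.png",cv2.resize(im[150:220,265:345],None,fx=8,fy=8,interpolation=cv2.INTER_CUBIC))
E
```

```text
t: 12.9
tool_pos: [507.0, 251.1, 131.5]
tool_rot: [-2.359, -2.075, 0.0]
wrist_force: [0.5, -0.9, -4.2]
grip_width: 5.2
grip_force: 59.9
t 12.9 pos [507.  251.1 131.5] tooly yaw -7.32 F [ 0.47 -0.9  -4.22] T [ 0.149  0.04  -0.014] grip 5.2 59.9 q [ 0.33  0.41 -0.16  1.    0.    2.03]
t: 13.3
tool_pos: [507.2, 251.2, 129.9]
tool_rot: [-2.359, -2.075, -0.0]
wrist_force: [-1.7, 0.3, -3.2]
grip_width: 5.1
grip_force: 60.1
t 13.3 pos [507.2 251.2 129.9] tooly yaw -7.32 F [-1.67  0.27 -3.15] T [ 0.174  0.086 -0.027] grip 5.1 60.1 q [ 0.33  0.42 -0.16  0.99  0.    2.03]
```

View pics/in3.png

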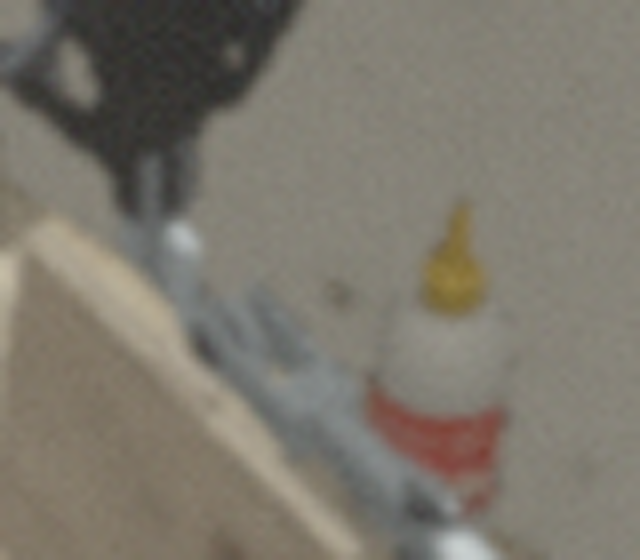

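```bash
cat > avg.py <<'E'
from h import *
F=[];T=[]
for _ in range(8):
    ctrl.read_camera("scene"); s=ctrl.state(); F.append(s["wrist_force"]);T.append(s["wrist_torque"])
print("t",round(s["t"],2),"pos",np.round(s["tool_pos"],1),"F",np.mean(F,0).round(2),"T",np.mean(T,0).round(3),"grip",round(s["grip_width"],1),round(s["grip_force"],1))
E
python3 avg.py; python3 -m creep '[{"grip":0,"offset":[0,0,0.5],"twist":0},{"grip":0,"offset":[0,0,1],"twist":0},{"grip":0,"offset":[0,0,1],"twist":0}]' 30; python3 avg.py
```

```text
t 13.75 pos [507.2 251.2 129.7] F [-0.46  0.8  -3.35] T [ 0.276  0.097 -0.026] grip 5.3 60.2
t: 14.05
tool_pos: [507.3, 251.3, 128.8]
tool_rot: [-2.359, -2.075, -0.001]
wrist_force: [0.5, 2.5, -2.3]
grip_width: 5.7
grip_force: 60.4
t 14.45 pos [507.3 251.2 128.8] F [-0.24  1.93 -1.31] T [ 0.479  0.07  -0.036] grip 5.9 60.4
```

```bash
python3 -m creep '[{"grip":2,"offset":[0.5,0,0],"twist":0},{"grip":2,"offset":[1,0,0],"twist":0},{"grip":2,"offset":[1,0,0],"twist":0}]' 20; python3 avg.py
```

```text
t: 14.75
tool_pos: [507.2, 251.5, 128.5]
tool_rot: [2.358, 2.074, -0.002]
wrist_force: [-0.1, -2.2, -2.0]
grip_width: 5.5
grip_force: 60.4
t 15.15 pos [507.1 251.6 128.6] F [-0.57 -3.84 -1.87] T [-0.909  0.037  0.007] grip 5.3 60.3
```

```bash
python3 -m creep '[{"grip":4,"offset":[-0.6,0,0],"twist":0},{"grip":4,"offset":[-0.6,0,0],"twist":0}]' 20; python3 avg.py; python3 -m creep '[{"grip":5,"offset":[0,0,0],"twist":0},{"grip":5,"offset":[0,0,0],"twist":0}]' 20; python3 avg.py
```

```text
t: 15.35
tool_pos: [507.1, 251.6, 128.7]
tool_rot: [-2.359, -2.075, -0.0]
wrist_force: [-0.6, -2.2, -2.2]
grip_width: 5.7
grip_force: 60.3
t 15.75 pos [507.1 251.6 128.7] F [-0.56 -3.08 -2.02] T [-0.62   0.152 -0.004] grip 5.6 60.3
t: 15.95
tool_pos: [507.2, 251.6, 128.7]
tool_rot: [-2.359, -2.075, -0.0]
wrist_force: [-0.7, -3.0, -1.7]
grip_width: 5.6
grip_force: 60.3
t 16.35 pos [507.2 251.5 128.7] F [-0.84 -2.18 -1.7 ] T [-0.499  0.172 -0.016] grip 5.8 60.3
```

```bash
python3 -m creep '[{"grip":6,"offset":[-0.3,0,0],"twist":0},{"grip":6,"offset":[-0.3,0,0],"twist":0}]' 20; python3 go.py; python3 -m creep '[{"grip":6.5,"offset":[0,0,0],"twist":0},{"grip":6.5,"offset":[0,0,0],"twist":0}]' 20; python3 avg.py
```

```text
t: 16.55
tool_pos: [507.3, 251.4, 128.8]
tool_rot: [-2.358, -2.075, -0.001]
wrist_force: [-1.4, -0.6, -1.9]
grip_width: 6.1
grip_force: 43.9
t 16.55 pos [507.3 251.4 128.8] tooly yaw -7.32 F [-1.4  -0.62 -1.94] T [-0.136  0.123 -0.019] grip 6.1 43.9 q [ 0.33  0.42 -0.16  0.99  0.    2.03]
t: 16.75
tool_pos: [507.2, 251.4, 128.8]
tool_rot: [-2.359, -2.075, -0.001]
wrist_force: [-0.2, -0.3, -1.8]
grip_width: 6.8
grip_force: 33.0
t 17.15 pos [507.2 251.3 128.7] F [-0.41  0.12 -1.65] T [ 0.058  0.052 -0.02 ] grip 6.3 33.0
```

Grip force follows the commanded opening (6.5 mm gives 33 N, 6 mm gave 44 N). I ease it further and lower, so that the weight turns on the pin towards its own lean.

```bash
python3 -m creep '[{"grip":7,"offset":[0,0,0],"twist":0},{"grip":7,"offset":[0,0,0],"twist":0},{"grip":7,"offset":[0,0,0.5],"twist":0},{"grip":7,"offset":[0,0,1],"twist":0},{"grip":7,"offset":[0,0,1],"twist":0}]' 20; python3 avg.py; python3 -m creep '[{"grip":7,"offset":[0,0,0.5],"twist":0},{"grip":7,"offset":[0,0,1],"twist":0},{"grip":7,"offset":[0,0,1],"twist":0}]' 20; python3 avg.py
```

```text
t: 17.65
tool_pos: [507.3, 251.4, 127.8]
tool_rot: [-2.359, -2.075, -0.001]
wrist_force: [0.2, 2.8, 0.1]
grip_width: 6.7
grip_force: 22.3
t 18.05 pos [507.3 251.4 127.8] F [-0.27  2.48  0.78] T [ 0.484  0.038 -0.028] grip 6.9 22.3
t: 18.35
tool_pos: [507.3, 251.4, 126.8]
tool_rot: [-2.359, -2.075, -0.001]
wrist_force: [-0.4, 4.6, 2.5]
grip_width: 7.2
grip_force: 22.5
t 18.75 pos [507.2 251.3 126.8] F [-0.    4.88  2.48] T [ 0.864  0.03  -0.035] grip 6.8 22.5
```

```bash
python3 -m creep '[{"grip":7.2,"offset":[0.4,0,0],"twist":0},{"grip":7.4,"offset":[0.8,0,0],"twist":0},{"grip":7.4,"offset":[0.8,0,0],"twist":0}]' 20; python3 avg.py
```

```text
t: 19.05
tool_pos: [507.0, 251.5, 126.4]
tool_rot: [2.359, 2.075, -0.002]
wrist_force: [0.1, 1.5, 1.6]
grip_width: 7.3
grip_force: 13.5
t 19.45 pos [507.1 251.6 126.5] F [-0.33 -0.06  0.75] T [-0.132  0.058  0.004] grip 7.3 13.5
```

```bash
python3 -m creep '[{"grip":7.4,"offset":[0.2,0,0.7],"twist":0},{"grip":7.4,"offset":[0.3,0,1.5],"twist":0},{"grip":7.4,"offset":[0.3,0,1.5],"twist":0}]' 20; python3 avg.py;python3 -m creep '[{"grip":7.4,"offset":[0.2,0,0.7],"twist":0},{"grip":7.4,"offset":[0.3,0,1.5],"twist":0},{"grip":7.4,"offset":[0.3,0,1.5],"twist":0}]' 20; python3 avg.py
```

```text
t: 19.75
tool_pos: [507.2, 252.1, 125.0]
tool_rot: [2.359, 2.075, -0.001]
wrist_force: [0.2, -1.0, 0.5]
grip_width: 7.5
grip_force: 13.4
t 20.15 pos [507.2 252.2 125.2] F [-0.7  -2.16  0.1 ] T [-0.519  0.125 -0.021] grip 7.8 13.4
t: 20.45
tool_pos: [507.3, 252.6, 123.6]
tool_rot: [-2.359, -2.075, 0.0]
wrist_force: [-1.3, -2.3, 1.0]
grip_width: 7.5
grip_force: 13.5
t 20.85 pos [507.4 252.6 123.7] F [-0.91 -1.79  0.49] T [-0.552  0.141 -0.016] grip 7.5 13.4
```

```bash
python3 -m creep '[{"grip":7.4,"offset":[-0.2,0,0.8],"twist":0},{"grip":7.4,"offset":[-0.2,0,1.6],"twist":0},{"grip":7.4,"offset":[-0.2,0,2],"twist":0},{"grip":7.4,"offset":[-0.2,0,2],"twist":0}]' 20; python3 avg.py;python3 -m creep '[{"grip":7.4,"offset":[0,0,0.8],"twist":0},{"grip":7.4,"offset":[0,0,1.6],"twist":0},{"grip":7.4,"offset":[0,0,2],"twist":0},{"grip":7.4,"offset":[0,0,2],"twist":0}]' 20; python3 avg.py
```

```text
t: 21.25
tool_pos: [507.5, 252.8, 121.8]
tool_rot: [-2.358, -2.075, -0.001]
wrist_force: [-0.6, 1.7, 1.5]
grip_width: 7.5
grip_force: 13.6
t 21.65 pos [507.4 252.7 121.8] F [-0.41  2.74  1.4 ] T [ 0.527  0.087 -0.038] grip 7.6 13.6
t: 22.05
tool_pos: [507.4, 252.7, 119.7]
tool_rot: [-2.358, -2.075, -0.001]
wrist_force: [0.3, 4.9, 2.4]
grip_width: 7.4
grip_force: 13.7
t 22.45 pos [507.4 252.6 119.7] F [0.1  5.17 1.87] T [ 1.029e+00 -1.000e-03 -4.200e-02] grip 7.2 13.7
```

```bash
python3 -m creep '[{"grip":7.4,"offset":[0.4,0,0],"twist":0},{"grip":7.5,"offset":[0.8,0,0],"twist":0},{"grip":7.6,"offset":[0.8,0,0],"twist":0},{"grip":7.6,"offset":[0.8,0,0],"twist":0}]' 20; python3 avg.py
python3 - <<'E'
from h import *; import cv2
im=cv2.cvtColor(ctrl.read_camera("scene"),cv2.COLOR_RGB2BGR)
cv2.imwrite("pics/in4.png",cv2.resize(im[150:225,250:345],None,fx=8,fy=8,interpolation=cv2.INTER_CUBIC))
for n in("scene","top"):
    ctrl.read_camera(n)
    print([(d["p"],np.round(d["extent"]).tolist()) for d in ctrl.masks_of(n,"hang_weight")[:2]])
E
```

```text
t: 22.85
tool_pos: [507.3, 252.8, 119.6]
tool_rot: [2.359, 2.075, -0.001]
wrist_force: [0.1, 1.0, 1.0]
grip_width: 7.7
grip_force: 9.1
t 23.25 pos [507.3 252.9 119.6] F [-0.14 -0.4   0.94] T [-0.103  0.045 -0.02 ] grip 7.5 9.1
[(0.6, [291.0, 188.0, 15.0, 17.0])]
[]
```

View pics/in4.png

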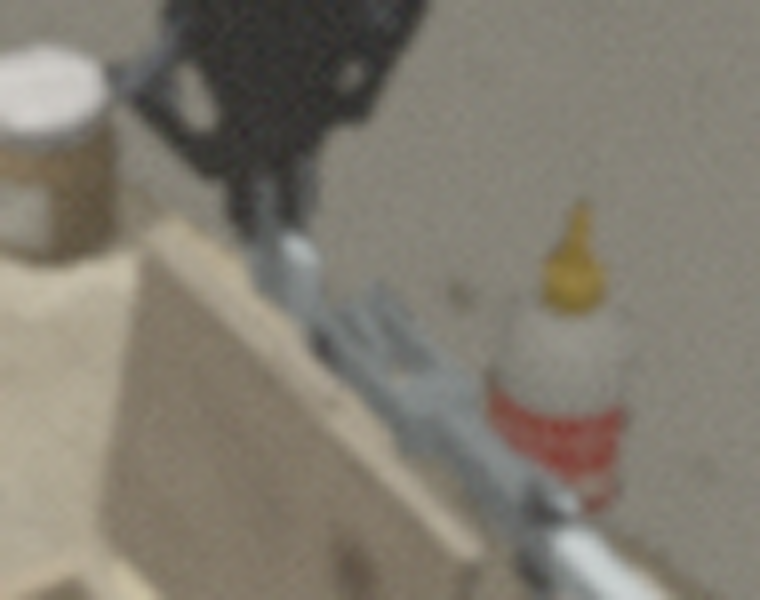

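```bash
python3 -m creep '[{"grip":7.7,"offset":[0,0,0],"twist":0},{"grip":7.8,"offset":[0,0,0],"twist":0},{"grip":7.8,"offset":[0,0,0],"twist":0}]' 20; python3 avg.py; python3 -m creep '[{"grip":7.8,"offset":[0,0,0.8],"twist":0},{"grip":7.8,"offset":[0,0,1.5],"twist":0},{"grip":7.8,"offset":[0,0,1.5],"twist":0}]' 20; python3 avg.py; python3 -m creep '[{"grip":7.8,"offset":[0,0,-0.8],"twist":0},{"grip":7.8,"offset":[0,0,-1.5],"twist":0},{"grip":7.8,"offset":[0,0,-1.5],"twist":0}]' 20; python3 avg.py
```

```text
t: 23.8
tool_pos: [507.3, 253.0, 119.6]
tool_rot: [2.359, 2.075, -0.001]
wrist_force: [0.3, -1.5, 0.5]
grip_width: 7.8
grip_force: 4.5
t 24.2 pos [507.4 253.1 119.7] F [-0.6  -2.77  0.32] T [-0.655  0.141 -0.014] grip 8.0 4.5
t: 24.5
tool_pos: [507.4, 253.3, 118.1]
tool_rot: [-2.359, -2.075, -0.0]
wrist_force: [-1.0, -2.5, 1.5]
grip_width: 7.6
grip_force: 4.5
t 24.9 pos [507.4 253.3 118.2] F [-0.58 -1.22  0.36] T [-0.327  0.137 -0.021] grip 8.0 4.5
t: 25.2
tool_pos: [507.4, 253.2, 119.8]
tool_rot: [-2.359, -2.075, -0.0]
wrist_force: [-0.2, -1.3, -1.4]
grip_width: 7.6
grip_force: 4.4
t 25.6 pos [507.4 253.2 119.7] F [-0.19 -0.4  -0.73] T [-0.119  0.099 -0.03 ] grip 7.9 4.4
```

```bash
python3 -m creep '[{"grip":7.8,"offset":[0,0,0.4],"twist":0},{"grip":7.8,"offset":[0,0,0.8],"twist":0},{"grip":7.8,"offset":[0,0,0.8],"twist":0}]' 20; python3 avg.py; python3 -m creep '[{"grip":7.9,"offset":[0,0,0],"twist":0},{"grip":7.9,"offset":[0,0,0],"twist":0}]' 20; python3 avg.py
```

```text
t: 25.9
tool_pos: [507.5, 253.3, 118.9]
tool_rot: [-2.359, -2.075, -0.0]
wrist_force: [-0.7, 0.1, 0.2]
grip_width: 7.8
grip_force: 4.5
t 26.3 pos [507.4 253.3 118.9] F [-0.39  0.51  0.48] T [ 0.014  0.088 -0.032] grip 8.1 4.5
t: 26.5
tool_pos: [507.4, 253.2, 118.9]
tool_rot: [-2.359, -2.075, -0.0]
wrist_force: [0.3, 1.0, 0.2]
grip_width: 8.0
grip_force: 2.3
t 26.9 pos [507.4 253.2 118.9] F [-0.17  0.67  0.54] T [ 0.126  0.087 -0.013] grip 7.9 2.3
```

Forces are near zero and the weight hangs at its own lean. I release by small steps.

```bash
python3 -m creep '[{"grip":7.95,"offset":[0,0,0],"twist":0},{"grip":8.0,"offset":[0,0,0],"twist":0},{"grip":8.0,"offset":[0,0,0],"twist":0},{"grip":8.05,"offset":[0,0,0],"twist":0},{"grip":8.1,"offset":[0,0,0],"twist":0},{"grip":8.2,"offset":[0,0,0],"twist":0},{"grip":8.4,"offset":[0,0,0],"twist":0},{"grip":8.8,"offset":[0,0,0],"twist":0},{"grip":9.5,"offset":[0,0,0],"twist":0},{"grip":9.5,"offset":[0,0,0],"twist":0}]' 20; python3 avg.py; python3 -m creep '[{"grip":12,"offset":[0,0,0],"twist":0},{"grip":16,"offset":[0,0,0],"twist":0},{"grip":20,"offset":[0,0,0],"twist":0},{"grip":25,"offset":[0,0,0],"twist":0},{"grip":25,"offset":[0,0,0],"twist":0},{"grip":25,"offset":[0,0,0],"twist":0}]' 20; python3 avg.py
```

```text
t: 27.9
tool_pos: [507.4, 253.2, 118.9]
tool_rot: [2.359, 2.075, 0.0]
wrist_force: [-0.7, -0.2, -0.0]
grip_width: 9.5
grip_force: 0.0
t 28.3 pos [507.4 253.2 118.9] F [-0.07  0.09  0.16] T [0.019 0.005 0.002] grip 9.6 0.0
t: 28.9
tool_pos: [507.4, 253.2, 118.9]
tool_rot: [2.359, 2.075, -0.0]
wrist_force: [0.4, -0.3, 0.1]
grip_width: 25.5
grip_force: 0.0
t 29.3 pos [507.4 253.2 118.9] F [-0.29 -0.23  0.16] T [-0.    -0.012 -0.003] grip 25.0 0.0
```

```bash
python3 -m creep '[{"grip":25,"offset":[0,0,-5],"twist":0},{"grip":25,"offset":[0,0,-12],"twist":0},{"grip":25,"offset":[0,0,-22],"twist":0},{"grip":25,"offset":[0,0,-34],"twist":0},{"grip":25,"offset":[0,0,-48],"twist":0},{"grip":25,"offset":[0,0,-65],"twist":0},{"grip":25,"offset":[0,0,-85],"twist":0},{"grip":25,"offset":[0,0,-105],"twist":0},{"grip":25,"offset":[0,0,-120],"twist":0},{"grip":25,"offset":[0,0,-120],"twist":0}]' 20
python3 - <<'E'
from h import *; import cv2
a=ctrl.read_camera("scene")
for _ in range(20): b=ctrl.read_camera("scene")
r=(slice(150,225),slice(250,345)); d=cv2.absdiff(cv2.GaussianBlur(a,(5,5),0),cv2.GaussianBlur(b,(5,5),0))[r]; print("diff max/mean",d.max(),d.mean())
print([(round(d["p"],2),np.round(d["extent"]).tolist(),int(d["region"].sum())) for d in ctrl.masks_of("scene","hang_weight")[:2]])
s=ctrl.state(); print(s["t"],np.round(s["tool_pos"],1),np.round(s["wrist_force"],2))
# lug end predicted: foot level pin z vs observation
from fit2 import p,lp,place
th=.03
P=place(p,np.array([110-230,0,163-17]))[0]; print("pin px",proj("scene",P)[0].round(0),"lug end px",proj("scene",P+R.from_euler('z',p[2]+np.pi).apply(R.from_euler('y',.18).apply([80,0,21])))[0].round(0))
E
```

```text
t: 30.3
tool_pos: [508.7, 253.7, 241.9]
tool_rot: [2.357, 2.074, 0.007]
wrist_force: [0.2, 0.7, -0.5]
grip_width: 25.3
grip_force: 0.0Traceback (most recent call last):
  File "<stdin>", line 3, in <module>
ValueError: 200 camera calls are used up
```

```bash
python3 -m creep '[{"grip":25,"offset":[0,0,0],"twist":0},{"grip":25,"offset":[0,0,0],"twist":0},{"grip":25,"offset":[0,0,0],"twist":0},{"grip":25,"offset":[0,0,0],"twist":0},{"grip":25,"offset":[0,0,0],"twist":0},{"grip":25,"offset":[0,0,0],"twist":0},{"grip":25,"offset":[0,0,0],"twist":0},{"grip":25,"offset":[0,0,0],"twist":0},{"grip":25,"offset":[0,0,0],"twist":0},{"grip":25,"offset":[0,0,0],"twist":0},{"grip":25,"offset":[0,0,0],"twist":0},{"grip":25,"offset":[0,0,0],"twist":0}]' 20; python3 -m creep '[{"grip":25,"offset":[0,0,0],"twist":0},{"grip":25,"offset":[0,0,0],"twist":0},{"grip":25,"offset":[0,0,0],"twist":0},{"grip":25,"offset":[0,0,0],"twist":0},{"grip":25,"offset":[0,0,0],"twist":0},{"grip":25,"offset":[0,0,0],"twist":0},{"grip":25,"offset":[0,0,0],"twist":0},{"grip":25,"offset":[0,0,0],"twist":0},{"grip":25,"offset":[0,0,0],"twist":0},{"grip":25,"offset":[0,0,0],"twist":0},{"grip":25,"offset":[0,0,0],"twist":0},{"grip":25,"offset":[0,0,0],"twist":0}]' 20; python3 -c "
from bench import ctrl
print(ctrl.finish_job())"
```

```text
t: 32.4
tool_pos: [507.4, 253.2, 238.9]
tool_rot: [2.359, 2.075, 0.0]
wrist_force: [-0.1, -0.3, 0.1]
grip_width: 24.8
grip_force: 0.0
t: 33.6
tool_pos: [507.4, 253.2, 238.9]
tool_rot: [-2.359, -2.075, 0.0]
wrist_force: [0.1, 0.1, 0.3]
grip_width: 25.1
grip_force: 0.0
the job is handed in; nothing more can be done
None
```

The weight was hung on the lever's pin, let down until the foot took its load, released near its natural lean and handed in at about 34 s; no verdict came back, and with the camera calls used up I judged the release and final hang by force readings, not by sight.

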